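# Change over the cheese tasting boards

### The arm

A 7-joint arm with a two-finger parallel gripper is mounted at the origin on a cart in front of the work surface, level with it; the furniture and walls round the work are solid. World frame = base frame: x ahead of the robot, y to its left, z up, the work surface at z = 0. Lengths are in m, angles in degrees, forces in N, time in s.
With the tool pointing down it reaches from about 0.35 to 0.9 m from the base axis. Payload 7.2 kg.
Tool frame: the origin (TCP) lies at the very end of the fingers, on their centre line; the grasp point (between the pads) lies 19 mm behind it; z points along the fingers, y is the line along which they close (so a half turn about z gives the same grasp; the last joint's range is limited). The gripper opens to 88 mm and grips with 3 to 60 N. Pads are 20 mm wide; open, the fingers measure 115 mm over their backs; the gripper's body (75 mm by 178 mm) begins 61 mm behind the grasp point.
Start: joints at [61.524, 23.554, -0.728, 91.456, 0.321, 64.991, -4.71], TCP at [0.26, -0.568, 0.223] pointing down, gripper open.
Joint ranges: [-169.25, 169.25], [-16.82, 113.86], [-84.01, 82.57], [7.8, 145.47], [-59.2, 239.2], [7.22, 106.19], [-163.78, 163.78]. Speed limits (degrees/s): [136.94, 136.94, 172.46, 172.46, 180, 180, 180].

### API

Orientations are given as a 3x3 rotation matrix whose columns are the frame's x, y, z axes.
In Python, from station import get_obs, camera, sign_off, boxes_of gives the robot as it stands.
- The arm moves only by the shell command python3 -m creep 'ROWS'. ROWS is JSON, a list of rows, each a list of 5 numbers: the finger opening in mm, from 0 to 87.8, then the shift along the tool's x, y, z in units of 40 mm (1.0 is 40 mm), then the turn about the tool's z in units of 6 degrees (1.0 is 6 degrees). A call has exactly 8 rows; each row shifts and turns the commanded pose from where the row before left it, along the tool's axes as they then stand; what a row does not reach is not made up. A row lasts 1/12 s, in which the tool goes at most 41.7 mm and 7.16 degrees, less where a joint would pass 70% of its speed; a pose out of reach is approached as far as the arm can. A call is refused whole if a number of a shift passes 1 or a number of a turn 1, either way. A call with a gripper value outside its range is refused whole. The fingers move at their own pace and stop on an object; the grip force is fixed at half the most. Time passes only in rows, so rows that do not move let the fingers close, or fill a call up. It gives the time, the measured TCP pose, the force, the opening and the grip force at its end, in the units of the state.
- get_obs(): the state, without advancing time (a new reading comes with each control period).
- camera(name): name is "scene" or "top"; returns a dict with "color" (480x640x3 uint8, blue, green, red), "z_map" (480x640 float32, m along the optical axis (not along the pixel's ray), 0 where there is no reading), "mtx" (3x3 intrinsics, pixels), "xyz" and "rotation" of the camera in the world. Camera axes: x right, y down, z forward; pixel columns grow to the right and rows downward; lengths in m; the calibration is good to about 2 mm. A picture is of the moment at which its call begins.
- sign_off(): hands the job in; it is judged then, once.
Trained networks look in the newest picture that a camera, given by its name, has taken for a name from the list of things; names that differ only in an ending like _2 or _b are one class to them, and where a whole thing is asked for, a point or a joint stands for the part that bears it (a point fixed in the world has none). Each returns a list of dicts, best first, with "conf" (0 to 1); they miss things now and then, are a little off and sometimes report something else, mostly with a low value. They report only what shows in the picture. A call takes as long as a camera call.
- boxes_of(camera, name): "box" ([centre column, centre row, width, height] in pixels, round what is visible of it).
The state is a dict: "t": time; "q": joint angles; "joint_velocities": joint speeds; "joint_torque": joint torques, N m; "tcp_pos": TCP position; "ee_rot": TCP orientation; "ft_force": force on the tool from outside, world axes, zero at the start; "wrist_torque": the same for the moment, N m; "grip_width": opening from 0.0 (shut) to 1.0 (fully open); "grip_force": force on a finger pad.
Only numpy, scipy, OpenCV 4.12 (cv2) and the standard library are available. Lean on these libraries where they do the work, as an engineer would, in place of code of your own. Each camera call takes 0.05 s, during which the arm holds its last target. There are 200 camera calls.

### The job

The dishes in the two wooden tasting boards are empty: exchange them for the fresh ones, so that the large dish of cheese blocks (it came in the steel carrying tray) sits down in the well of the large board and the small dish of cheese cubes sits down in the well of the small board. The empties go back in the steel tray as one nested stack: the large empty dish flat in the tray and the small empty dish, turned to match, right down inside it. The bare wooden board is free for setting a dish down on the way; keep the fresh dishes level so that no cheese falls out, and leave the toothpick jar and the black-lidded spread jar where they stand.

Things in the scene. Friction and masses are not known exactly. Their poses are not given: they have to be found in the camera images.
- empty_large: Open oblong dish of dark grey stoneware, a rectangle with rounded corners, empty: 62 (x) x 132 (y) x 30 mm high, wall 4, inner floor 6 above its underside (mouth 54 x 124). Starts in the large board's well. Origin: centre of the underside, z up, long axis y. 0.22 kg. Grasp from above across its 62 mm width (x), outside the walls.
- empty_small: Open oblong dish of dark grey stoneware, a rectangle with rounded corners, empty, smaller but deeper: 44 (x) x 106 (y) x 42 mm high. Starts in the small board's well. Origin: centre of the underside, long axis y. 0.17 kg. Grasp across its 44 mm width. Nested it stands on the large dish's inner floor, 5 mm free each side, 9 at each end, its rim 18 mm above the other: hold it by its top 15 mm.
- fresh_large: Open oblong dish of dark grey stoneware, a rectangle with rounded corners, same as empty_large (62 x 132 x 30 mm), holding two pale cheese blocks that stand up to 13 mm above the rim and keep their place. Starts in the steel tray. Origin: centre of the underside, z up, long axis y. 0.25 to 0.45 kg. Grasp across its 62 mm width (x), outside the walls.
- fresh_small: Open oblong dish of dark grey stoneware, a rectangle with rounded corners, same as empty_small (44 x 106 x 42 mm), holding a row of three pale cheese cubes that lie below the rim and keep their place. Starts on the table cloth, turned any way. Origin: centre of the underside, z up, long axis y. 0.15 to 0.3 kg. Grasp across its 44 mm width (x).
- large_board: Large tasting board, pale wood, fixed: 98 (x) x 164 (y) x 20 mm, with a short handle reaching 36 mm beyond the +y end. In its middle a well of 74 (x) x 144 (y) mm, 10 deep, shaped like the large dish with 6 mm free all round. Origin: underside, below the well's centre; well floor at z = 10 mm; long axis y.
- small_board: Small tasting board, pale wood, fixed: 80 (x) x 138 (y) x 20 mm, same short handle at the +y end. In its middle a well of 56 (x) x 118 (y) mm, 10 deep, shaped like the small dish with 6 mm free all round (the large dish does not go in). Origin: underside, below the well's centre; well floor at z = 10 mm; long axis y.
- carry_tray: Bright steel carrying tray with a thin rim and a wire grip at each end, fixed to the table: 82 (x) x 152 (y) x 14 mm high, 188 mm long over the grips. Inside 74 (x) x 144 (y) mm, floor at z = 3 mm, so it takes the large dish with 6 mm to spare all round. Origin: underside, centre; long axis y.
- bare_board: Plain flat wooden serving board with nothing on it, 125 (x) x 225 (y) x 16 mm high, fixed to the table: the free spot. Origin: underside, centre; its top is at z = 16 mm; long axis y (it lies pointing away from the robot).
- toothpick_jar: Bystander: small clear jar full of cocktail sticks, 45 mm across, 68 mm high, loose, to be left alone. Origin: centre of the underside.
- spread_jar: Bystander: short round glass jar of spread with a black screw lid, 68 mm across, 67 mm high, loose, to be left alone. Origin: centre of the underside.

How it is judged (in metres and radians):
At the end, for the whole second after the job is handed in: Fresh large dish in the large board, fresh small in the small board, empty large in the steel tray (each on its floor to 4 mm, centred to 12 mm, 0.2 rad), empty small on the floor inside the empty large (4 mm, 15 mm, 0.25 rad); all upright to 0.07 rad, at rest (horizontal distance between fresh_large and large_board below 0.012 m and z of fresh_large in the frame of large_board between 0.006 and 0.014 m and angle between the y axis of fresh_large and the y axis of large_board, either way round below 0.2 rad and angle between each of fresh_large, fresh_small, empty_large, empty_small's own z axis and vertical below 0.07 rad and horizontal distance between fresh_small and small_board below 0.012 m and z of fresh_small in the frame of small_board between 0.006 and 0.014 m and angle between the y axis of fresh_small and the y axis of small_board, either way round below 0.2 rad and horizontal distance between empty_large and carry_tray below 0.012 m and z of empty_large in the frame of carry_tray between -0.001 and 0.007 m and angle between the y axis of empty_large and the y axis of carry_tray, either way round below 0.2 rad and horizontal distance between empty_small and empty_large below 0.015 m and z of empty_small in the frame of empty_large between 0.002 and 0.01 m and angle between the y axis of empty_small and the y axis of empty_large, either way round below 0.25 rad and linear speed of each of fresh_large, fresh_small, empty_large, empty_small below 0.02 m/s and angular speed of each of fresh_large, fresh_small, empty_large, empty_small below 0.2 rad/s); the robot touches nothing.
It fails at once if a fresh dish is tipped by more than 0.4 rad, which would spill the cheese (angle between any of fresh_large, fresh_small's own z axis and vertical above 0.4 rad).
It fails at once if the toothpick jar or the spread jar is pushed more than 30 mm or knocked over (distance of any of toothpick_jar, spread_jar from where it was at the start of the episode above 0.03 m or angle between any of toothpick_jar, spread_jar's own z axis and vertical above 0.4 rad).
It also fails if it takes over 115 s, if anything falls off the work surface, if the arm or the gripper's body presses on something with over 40 N, if the wrist force passes 120 N, or if a joint passes its speed limit or range.

## Working session

There is one attempt and no reset: what is moved stays moved. The work goes in short steps, Python scripts to look and compute and a shell command to move; the robot and the scene stay as the last step left them, time stands still between calls to the robot, and variables do not carry over. Pictures are saved under pics/ and viewed, at most 14 in all, crops included, and the job is handed in when it is done.

```bash
ls; mkdir -p pics
python3 - <<'E'
from station import *
import cv2,numpy as np
for c in("scene","top"):
    d=camera(c);cv2.imwrite(f"pics/{c}0.png",d["color"]);print(c,d["xyz"],d["rotation"],d["mtx"])
o=get_obs();print(o["t"],o["tcp_pos"],o["ee_rot"])
names="empty_large empty_small fresh_large fresh_small large_board small_board carry_tray bare_board toothpick_jar spread_jar".split()
for n in names:
    print(n,[(np.round(b["box"]).tolist(),round(b["conf"],2)) for b in boxes_of("top",n)[:3]])
E
```

```text
pics
scene [0.07452715 0.46697031 0.56310518] [[-0.62250504 -0.46099995  0.63242906]
 [-0.78260422  0.36228679 -0.50623998]
 [ 0.00425591 -0.81007859 -0.58630586]] [[488.99571435   0.         323.31297985]
 [  0.         488.99571435 241.40948007]
 [  0.           0.           1.        ]]
top [0.48466457 0.04631027 0.95984228] [[-0.00621077 -0.99372168  0.11170786]
 [-0.99996394  0.0055247  -0.00645016]
 [ 0.00579251 -0.11174389 -0.99372016]] [[459.31257706   0.         318.582358  ]
 [  0.         459.31257706 247.54330223]
 [  0.           0.           1.        ]]
0.1 [ 0.25963944 -0.56803202  0.22190292] [[ 9.09456197e-01  4.15799194e-01 -6.75775282e-04]
 [ 4.15799731e-01 -9.09455368e-01  1.23190900e-03]
 [-1.02360687e-04 -1.40135446e-03 -9.99999013e-01]]
empty_large [([304.0, 234.0, 62.0, 31.0], 0.96)]
empty_small [([308.0, 319.0, 55.0, 27.0], 0.94)]
fresh_large [([420.0, 324.0, 68.0, 41.0], 0.74)]
fresh_small [([415.0, 240.0, 44.0, 43.0], 0.58)]
large_board [([292.0, 238.0, 99.0, 48.0], 0.7)]
small_board [([302.0, 321.0, 90.0, 47.0], 0.82)]
carry_tray [([416.0, 326.0, 92.0, 54.0], 0.93), ([305.0, 318.0, 58.0, 27.0], 0.44)]
bare_board [([182.0, 279.0, 116.0, 68.0], 0.82)]
toothpick_jar [([415.0, 325.0, 96.0, 51.0], 0.71), ([271.0, 169.0, 10.0, 28.0], 0.66)]
spread_jar [([451.0, 177.0, 36.0, 38.0], 0.89)]
```

View pics/top0.png

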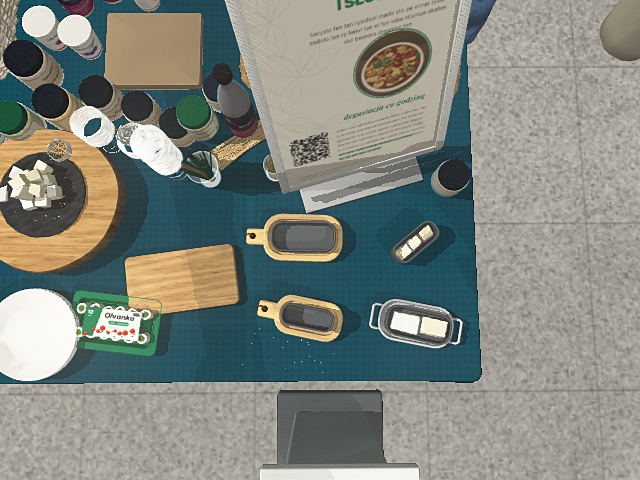

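View pics/scene0.png

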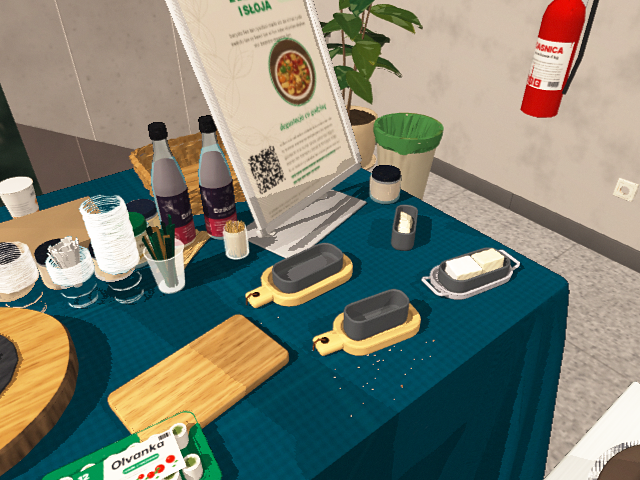

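The top view shows the large board at about (300,238), the small board at (305,318), the steel tray with fresh_large at (417,325), fresh_small at (415,241), turned about 45°, and the bare board at (182,279). The toothpick jar is at (271,167), the spread jar at (450,178) and the sign base at (363,180). The scene view agrees: both empties are in their wells and the sign stands behind the large board.

```bash
cat > h.py <<'E'
from station import *
import cv2,numpy as np
def cloud(c):
    d=camera(c);K=d["mtx"];z=d["z_map"].astype(float)
    v,u=np.mgrid[:480,:640]
    p=np.stack([(u-K[0,2])/K[0,0]*z,(v-K[1,2])/K[1,1]*z,z],-1)@np.array(d["rotation"]).T+d["xyz"]
    p[z==0]=np.nan
    return d,p
def rect(q):
    (c,s,a)=cv2.minAreaRect(q[:,:2].astype(np.float32)*1000)
    b=cv2.boxPoints((c,s,a));e1,e2=b[1]-b[0],b[2]-b[1]
    e=e1 if np.hypot(*e1)>np.hypot(*e2) else e2
    return np.round(c,1),np.round(sorted(s),1),round((np.degrees(np.arctan2(e[1],e[0])))%180,1) # long-axis heading
def band(p,box,lo,hi,pad=4):
    x,y,w,h=box;x0,x1,y0,y1=[int(round(k)) for k in(x-w/2-pad,x+w/2+pad,y-h/2-pad,y+h/2+pad)]
    q=p[max(y0,0):y1,max(x0,0):x1].reshape(-1,3)
    return q[(q[:,2]>lo)&(q[:,2]<hi)]
E
python3 - <<'E'
from h import *
for cam in("top","scene"):
    d,p=cloud(cam);print(cam)
    for n,lo,hi in [("empty_large",.034,.046),("empty_small",.044,.058),("fresh_large",.027,.037),("fresh_large",.038,.055),("fresh_small",.036,.048),("large_board",.016,.024),("small_board",.016,.024),("carry_tray",.008,.019),("bare_board",.011,.021),("toothpick_jar",.03,.08),("spread_jar",.05,.08)]:
        bs=boxes_of(cam,n)
        for b in bs[:2]:
            q=band(p,b["box"],lo,hi)
            print(n,round(b["conf"],2),np.round(b["box"]),len(q),*(rect(q) if len(q)>4 else ()),np.round(q.mean(0)*1000) if len(q) else '')
    if cam=="top":
        q=p.reshape(-1,3)
        for lo in(0.005,.05,.1,.15,.2,.25,.3,.4):
            s=q[(q[:,2]>lo)&(q[:,2]<lo+.05)&(abs(q[:,1]+.08)<.2)&(q[:,0]>.5)];print(lo,len(s),s.min(0) if len(s) else'')
        for r,c in[(180,363),(172,363),(190,305),(163,420),(205,310),(150,360),(100,360)]:print(r,c,np.round(p[r,c],3))
E
```

```text
top
empty_large 0.55 [306. 236.  62.  33.] 363 [612.1  71.7] [ 61.8 129.7] 89.9 [612.  73.  39.]
empty_small 0.6 [307. 318.  55.  28.] 284 [449.8  63.9] [ 44. 106.] 78.4 [449.  64.  51.]
fresh_large 0.58 [417. 324.  69.  39.] 522 [ 433.5 -158.2] [ 62.  132.4] 77.1 [ 432. -161.   33.]
fresh_large 0.58 [417. 324.  69.  39.] 663 [ 433.  -157.4] [ 35.8 109.3] 79.1 [ 436. -151.   41.]
fresh_small 0.91 [416. 241.  45.  44.] 270 [ 600.  -156.5] [ 44.1 106.4] 129.3 [ 600. -156.   41.]
large_board 0.65 [290. 238.  98.  51.] 2050 [613.4  91.8] [ 98.2 200.4] 88.1 [613.  82.  19.]
small_board 0.64 [300. 319.  87.  49.] 1707 [451.8  81.1] [ 80.  175.7] 77.2 [450.  74.  19.]
carry_tray 0.83 [418. 325.  92.  50.] 1162 [ 435.3 -155.9] [ 84.3 187.4] 78.3 [ 434. -157.   13.]
carry_tray 0.15 [417. 324.  65.  39.] 912 [ 434.9 -157.5] [ 84.5 158.6] 78.9 [ 433. -160.   12.]
bare_board 0.58 [183. 277. 114.  68.] 6527 [524.8 328.4] [125.8 237.3] 97.6 [526. 321.  16.]
toothpick_jar 0.65 [271. 170.  14.  31.] 181 [754. 142.] [22.1 43.8] 16.1 [753. 140.  49.]
toothpick_jar 0.53 [306. 318.  56.  25.] 324 [450. 
[... 1455 characters left out ...]
.2] [ 43.8 108.2] 129.2 [ 596. -154.   40.]
large_board 0.7 [234. 238.  29.  39.] 101 [772.7 139.9] [35.  81.6] 14.1 [756. 138.  20.]
large_board 0.56 [299. 284. 107.  52.] 1610 [603.8  86.7] [155.3 164.6] 39.9 [601.  97.  19.]
small_board 0.93 [366. 332. 108.  50.] 1680 [445.3  82.9] [ 76.3 175.5] 65.7 [441.  86.  19.]
carry_tray 0.58 [472. 276.  96.  53.] 935 [ 429.1 -154.5] [ 83.  190.2] 71.2 [ 421. -134.   14.]
bare_board 0.74 [198. 379. 180. 131.] 11858 [504.4 335.6] [161.1 258.4] 97.6 [519. 331.  15.]
toothpick_jar 0.73 [233. 236.  26.  41.] 804 [779.4 126. ] [46.3 95. ] 165.7 [767. 131.  49.]
spread_jar 0.6 [386. 183.  34.  38.] 511 [ 728.2 -230.2] [63.9 65. ] 92.4 [ 724. -225.   62.]
```

The sizes found match the given ones to about 2 mm. The sign's clearance to the gripper body at the large board still has to be checked.

```bash
cat >> h.py <<'E'
def plan(x,y,z,yh):
    """turn units about tool z, then shift units in the tool axes after the turn; yh = heading of tool y"""
    o=get_obs();R=np.array(o["ee_rot"]);cur=np.degrees(np.arctan2(R[1,1],R[0,1]))
    a=np.radians(yh);T=np.array([[-np.sin(a),np.cos(a),0],[np.cos(a),np.sin(a),0],[0,0,-1]]).T
    T=np.column_stack([[-np.sin(a),np.cos(a),0],[np.cos(a),np.sin(a),0],[0,0,-1]])
    d=np.array([x,y,z])/1000-np.array(o["tcp_pos"])
    print("t",round(o["t"],2),"tcp",np.round(np.array(o["tcp_pos"])*1000,1),"yh",round(cur,1),"grip",round(o["grip_width"]*88,1),round(o["grip_force"],1),"F",np.round(o["ft_force"],1))
    print(" turn",round(-(yh-cur)/6,2),"shift",np.round(T.T@d/.04,2))
E
python3 - <<'E'
from h import *
d,p=cloud("top");q=p.reshape(-1,3)
for zl in(.01,.03,.09,.12,.16):
    for y in np.arange(-.1,.2,.05):
        s=q[(q[:,2]>zl)&(q[:,2]<zl+.03)&(abs(q[:,1]-y)<.025)&(q[:,0]>.67)]
        print(zl,round(y,2),len(s),np.round(s[:,0].min(),3) if len(s) else '',end=' | ')
    print()
# board outline refine: large board only
b=boxes_of("top","large_board")[0]["box"];s=band(p,b,.016,.024)
s=s[s[:,1]<.15];print(rect(s))
plan(612,40,150,0)
E
```

```text
0.01 -0.1 0  | 0.01 -0.05 0  | 0.01 0.0 1 0.744 | 0.01 0.05 1 0.686 | 0.01 0.1 0  | 0.01 0.15 117 0.735 | 0.01 0.2 116 0.828 | 
0.03 -0.1 2 0.759 | 0.03 -0.05 1 0.739 | 0.03 0.0 1 0.729 | 0.03 0.05 1 0.71 | 0.03 0.1 2 0.696 | 0.03 0.15 196 0.735 | 0.03 0.2 133 0.828 | 
0.09 -0.1 281 0.765 | 0.09 -0.05 285 0.75 | 0.09 0.0 284 0.736 | 0.09 0.05 294 0.72 | 0.09 0.1 254 0.699 | 0.09 0.15 47 0.843 | 0.09 0.2 174 0.828 | 
0.12 -0.1 312 0.777 | 0.12 -0.05 324 0.763 | 0.12 0.0 328 0.748 | 0.12 0.05 324 0.735 | 0.12 0.1 313 0.71 | 0.12 0.15 51 0.846 | 0.12 0.2 255 0.83 | 
0.16 -0.1 365 0.795 | 0.16 -0.05 366 0.78 | 0.16 0.0 372 0.766 | 0.16 0.05 371 0.753 | 0.16 0.1 375 0.727 | 0.16 0.15 0  | 0.16 0.2 363 0.835 | 
(array([612.7,  70.8]), array([ 98. , 158.2]), np.float32(88.1))
t 1.9 tcp [ 259.9 -568.4  222.7] yh -65.4 grip 87.9 0.0 F [ 1.8 -0.2  0. ]
 turn -10.91 shift [15.21  8.8   1.82]
```

```bash
python3 -m creep '[[87,0,0,0,-1],[87,0,0,0,-1],[87,0,0,0,-1],[87,0,0,0,-1],[87,0,0,0,-1],[87,0,0,0,-1],[87,0,0,0,-1],[87,0,0,0,-1]]' | head -c 600; python3 -m creep '[[87,0,0,0,-1],[87,0,0,0,-1],[87,0,0,0,-0.75],[87,0.6,0.35,0,0],[87,0.6,0.35,0,0],[87,0.6,0.35,0,0],[87,0.6,0.35,0,0],[87,0.6,0.35,0,0]]' >/dev/null; python3 -m creep '[[87,0.7,0.4,0,0],[87,0.7,0.4,0,0],[87,0.7,0.4,0,0],[87,0.7,0.4,0,0],[87,0.7,0.4,0,0],[87,0.7,0.4,0,0],[87,0.7,0.4,0,0],[87,0.7,0.4,0,0]]' >/dev/null; python3 -c "
from h import *
plan(612,42,140,-1)"
```

```text
t: 2.57
tcp_pos: [0.2598, -0.5684, 0.2227]
ee_rot: [[0.295, 0.956, -0.0], [0.956, -0.295, -0.0], [-0.0, 0.0, -1.0]]
ft_force: [1.1, 0.2, 0.4]
grip_width: 0.989
grip_force: 0.0
t 3.9 tcp [ 464.  -226.4  222.9] yh -0.9 grip 87.3 0.0 F [0.5 0.  0. ]
 turn 0.01 shift [6.77 3.58 2.07]
```

```bash
python3 -m creep '[[87,0.7,0.4,0,0],[87,0.7,0.4,0,0],[87,0.7,0.4,0,0],[87,0.7,0.4,0,0],[87,0.7,0.4,0,0],[87,0.7,0.4,0,0],[87,0.7,0.4,0,0],[87,0.7,0.4,0,0]]' >/dev/null;  python3 -m creep '[[87,0.4,0.13,0,0],[87,0.4,0.13,0.4,0],[87,0.37,0.12,0.5,0],[87,0,0,0.5,0],[87,0,0,0.5,0],[87,0,0,0.17,0],[87,0,0,0,0],[87,0,0,0,0]]' >/dev/null; python3 -c "
from h import *
plan(612,42,26,-1)"
```

```text
t 5.23 tcp [611.2  40.6 140.3] yh -1.0 grip 87.2 0.0 F [ 0.1 -0.1  0. ]
 turn 0.01 shift [0.04 0.02 2.86]
```

```bash
python3 -m creep '[[87,0,0,0.5,0],[87,0,0,0.5,0],[87,0,0,0.5,0],[87,0,0,0.4,0],[87,0,0,0.3,0],[87,0,0,0.3,0],[87,0,0,0.2,0],[87,0,0,0.14,0]]' ; python3 -m creep '[[87,0,0,0,0],[40,0,0,0,0],[40,0,0,0,0],[40,0,0,0,0],[40,0,0,0,0],[40,0,0,0,0],[40,0,0,0,0],[40,0,0,0,0]]'; python3 -c "
from h import *
plan(612,42,100,-1)"
```

```text
t: 5.9
tcp_pos: [0.6112, 0.0407, 0.026]
ee_rot: [[0.016, 1.0, 0.0], [1.0, -0.016, -0.0], [-0.0, 0.0, -1.0]]
ft_force: [-0.9, 0.0, -0.2]
grip_width: 0.987
grip_force: 0.0
t: 6.57
tcp_pos: [0.6115, 0.0408, 0.0268]
ee_rot: [[0.016, 1.0, 0.001], [1.0, -0.016, -0.0], [-0.0, 0.001, -1.0]]
ft_force: [-0.7, 0.4, 4.9]
grip_width: 0.703
grip_force: 30.0
t 6.57 tcp [611.5  40.8  26.8] yh -0.9 grip 61.9 30.0 F [-0.7  0.4  4.9]
 turn 0.01 shift [ 0.03  0.01 -1.83]
```

```bash
python3 -m creep '[[40,0,0,-0.1,0],[40,0,0,-0.2,0],[40,0,0,-0.3,0],[40,0,0,-0.4,0],[40,0,0,-0.5,0],[40,0,0,-0.4,0],[40,0.2,-0.05,-0.1,0],[40,0.4,-0.1,0,0]]' >/dev/null; python3 -m creep '[[40,0.6,-0.2,0,0],[40,0.6,-0.2,0,0],[40,0.6,-0.2,0,0],[40,0.6,-0.2,0,0],[40,0.6,-0.2,0,0],[40,0.6,-0.2,0,0],[40,0.6,-0.2,0,0],[40,0.6,-0.2,0,0]]'>/dev/null; python3 -m creep '[[40,0.5,-0.2,0,0],[40,0.3,-0.1,0,0],[40,0.2,0,0,0],[40,0,0,0,0],[40,0,0,0,0],[40,0,0,0,0],[40,0,0,0,0],[40,0,0,0,0]]'; python3 -c "
from h import *
plan(525,297,33,-1)
d,p=cloud('scene');cv2.imwrite('pics/s1.png',d['color'])"
```

```text
t: 8.57
tcp_pos: [0.5338, 0.2966, 0.1061]
ee_rot: [[0.018, 1.0, 0.0], [1.0, -0.018, -0.001], [-0.001, 0.0, -1.0]]
ft_force: [0.1, 0.2, -2.6]
grip_width: 0.701
grip_force: 30.0
t 8.57 tcp [533.8 296.6 106.1] yh -1.0 grip 61.7 30.0 F [ 0.1  0.2 -2.6]
 turn -0.01 shift [ 0.01 -0.22  1.83]
```

View pics/s1.png

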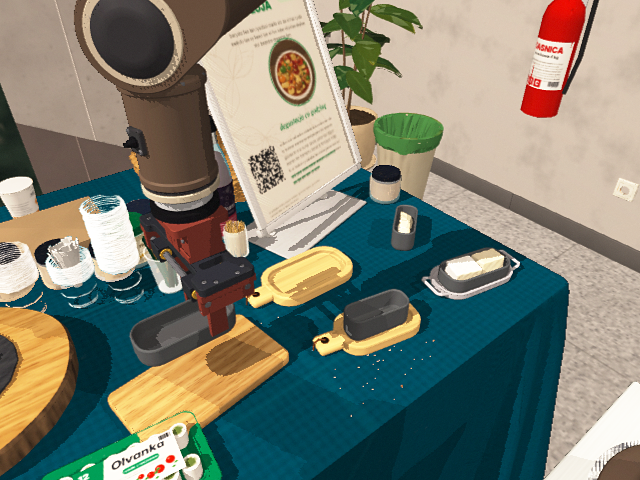

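The dish hangs level in the fingers at (180,330), and the large well at (305,277) is empty. Next I set it on the bare board.

```bash
python3 -m creep '[[40,0,-0.22,0.3,0],[40,0,0,0.4,0],[40,0,0,0.4,0],[40,0,0,0.3,0],[40,0,0,0.2,0],[40,0,0,0.1,0],[40,0,0,0.1,0],[40,0,0,0.05,0]]'; python3 -m creep '[[40,0,0,0,0],[87,0,0,0,0],[87,0,0,0,0],[87,0,0,0,0],[87,0,0,-0.3,0],[87,0,0,-0.5,0],[87,0,0,-0.7,0],[87,0,0,-0.9,0]]'; python3 -c "
from h import *
plan(427,-187,130,-12)"
```

```text
t: 9.28
tcp_pos: [0.5246, 0.2983, 0.0328]
ee_rot: [[0.016, 1.0, 0.0], [1.0, -0.016, -0.0], [-0.0, 0.0, -1.0]]
ft_force: [-6.1, -5.3, 19.8]
grip_width: 0.702
grip_force: 30.0
t: 9.95
tcp_pos: [0.5233, 0.2976, 0.1285]
ee_rot: [[0.016, 1.0, -0.003], [1.0, -0.016, -0.001], [-0.001, -0.003, -1.0]]
ft_force: [1.2, -0.7, 0.1]
grip_width: 0.985
grip_force: 0.0
t 9.95 tcp [523.3 297.6 128.5] yh -0.9 grip 86.7 0.0 F [ 1.2 -0.7  0.1]
 turn 1.85 shift [-12.35   0.16  -0.04]
```

```bash
python3 -m creep '[[87,0,0,0,0.95],[87,0,0,0,0.95],[87,-0.4,0,0,0],[87,-0.8,0,0,0],[87,-0.9,0,0,0],[87,-0.9,0,0,0],[87,-0.9,0,0,0],[87,-0.9,0,0,0]]' >/dev/null; python3 -m creep '[[87,-0.9,0,0,0],[87,-0.9,0,0,0],[87,-0.9,0,0,0],[87,-0.9,0,0,0],[87,-0.9,0,0,0],[87,-0.9,0,0,0],[87,-0.9,0,0,0],[87,-0.6,0,0,0]]'>/dev/null; python3 -m creep '[[87,-0.4,0,0,0],[87,-0.2,0,0,0],[87,0,0,0,0],[87,0,0,0,0],[87,0,0,0,0],[87,0,0,0,0],[87,0,0,0,0],[87,0,0,0,0]]'>/dev/null; python3 -c "
from h import *
plan(427,-187,19,-12.5)"
```

```text
t 11.95 tcp [ 419.6 -181.6  128.3] yh -12.2 grip 87.2 0.0 F [-0.1  0.3  0.1]
 turn 0.04 shift [-0.09  0.21  2.73]
```

```bash
python3 -m creep '[[87,-0.09,0.21,0.3,0.04],[87,0,0,0.5,0],[87,0,0,0.5,0],[87,0,0,0.5,0],[87,0,0,0.4,0],[87,0,0,0.3,0],[87,0,0,0.15,0],[87,0,0,0.08,0]]'; python3 -m creep '[[87,0,0,0,0],[40,0,0,0,0],[40,0,0,0,0],[40,0,0,0,0],[40,0,0,0,0],[40,0,0,0,0],[40,0,0,0,0],[40,0,0,0,0]]'; python3 -m creep '[[40,0,0,0,0],[40,0,0,-0.1,0],[40,0,0,-0.2,0],[40,0,0,-0.3,0],[40,0,0,-0.4,0],[40,0,0,-0.5,0],[40,0,0,-0.4,0],[40,0,0,-0.2,0]]'; python3 -c "
from h import *
plan(612,42,100,-2)
d,p=cloud('scene');cv2.imwrite('pics/s2.png',d['color'])"
```

```text
t: 12.62
tcp_pos: [0.4264, -0.1872, 0.0182]
ee_rot: [[0.217, 0.976, -0.001], [0.976, -0.217, 0.001], [0.0, -0.001, -1.0]]
ft_force: [0.9, 0.5, -0.1]
grip_width: 0.991
grip_force: 0.0
t: 13.28
tcp_pos: [0.4271, -0.188, 0.0195]
ee_rot: [[0.218, 0.976, 0.001], [0.976, -0.218, -0.001], [-0.0, 0.001, -1.0]]
ft_force: [-1.9, 0.3, 6.1]
grip_width: 0.705
grip_force: 30.0
t: 13.95
tcp_pos: [0.4272, -0.1879, 0.1051]
ee_rot: [[0.218, 0.976, 0.002], [0.976, -0.218, -0.001], [-0.0, 0.002, -1.0]]
ft_force: [0.5, -1.0, -3.1]
grip_width: 0.705
grip_force: 30.0
t 13.95 tcp [ 427.2 -187.9  105.1] yh -12.6 grip 62.1 30.0 F [ 0.5 -1.  -3.1]
 turn -1.76 shift [5.91 4.42 0.13]
```

View pics/s2.png

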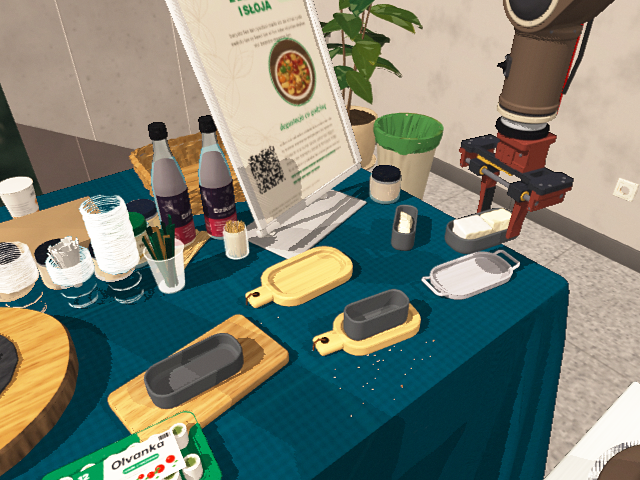

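Fresh dish held level at (480,232), tray at (470,275) free, empty_large on the bare board at (195,370). Next I measure the bare well and the held dish.

Run:
```python
from h import *
for c in("top","scene"):
    d,p=cloud(c);q=p.reshape(-1,3);ok=np.isfinite(q).all(1);q=q[ok]
    def sel(cx,cy,r,lo,hi,ln=99):
        s=q[(np.hypot(q[:,0]-cx,q[:,1]-cy)<r)&(q[:,2]>lo)&(q[:,2]<hi)]
        print(len(s),*rect(s),np.round(np.median(s,0)*1000,1))
    print(c,'well');sel(.612,.072,.085,.0075,.0125)
    print('board');sel(.612,.072,.11,.0165,.024)
    print('held rim');sel(.433,-.158,.09,.112,.124)
plan(612.5,43,100,-2)
```

```text
top well
1951 [631.4  68.5] [127.5 144.4] 75.7 [613.4  72.5   9.8]
board
1246 [613.1  86.6] [ 98.  190.2] 88.2 [613.2  86.7  19.5]
held rim
535 [ 438. -150.] [ 69.6 114.7] 72.5 [ 431.9 -144.5  119.2]
scene well
1937 [605.9  77.7] [ 91.2 156.5] 89.7 [613.2  72.9   9.5]
board
1262 [611.9  86.5] [ 99.1 190.4] 88.2 [608.2  94.2  18.8]
held rim
1196 [ 435.9 -158.3] [ 79.5 129.1] 69.0 [ 425.5 -158.7  118.4]
t 14.1 tcp [ 426.7 -188.   103.3] yh -12.6 grip 62.0 30.0 F [ 0.2 -0.2 -3.1]
 turn -1.76 shift [5.93 4.44 0.08]
```

```bash
python3 -m creep '[[40,0,0,0,-0.4],[40,0,0,0,-0.5],[40,0,0,0,-0.5],[40,0,0,0,-0.36],[40,0.2,0.15,0,0],[40,0.4,0.3,0,0],[40,0.5,0.37,0,0],[40,0.5,0.37,0,0]]' >/dev/null; python3 -m creep '[[40,0.5,0.37,0,0],[40,0.5,0.37,0,0],[40,0.5,0.37,0,0],[40,0.5,0.37,0,0],[40,0.5,0.37,0,0],[40,0.5,0.37,0,0],[40,0.5,0.37,0,0],[40,0.4,0.3,0,0]]'>/dev/null; python3 -m creep '[[40,0.3,0.2,0,0],[40,0.1,0.1,0,0],[40,0,0,0,0],[40,0,0,0,0],[40,0,0,0,0],[40,0,0,0,0],[40,0,0,0,0],[40,0,0,0,0]]'>/dev/null; python3 -c "
from h import *
plan(612,42.5,26.5,-1.9)"
```

```text
t 16.1 tcp [610.   41.1 103.3] yh -2.1 grip 61.9 30.0 F [-0.7 -0.  -3.4]
 turn -0.03 shift [0.04 0.05 1.92]
```

```bash
python3 -m creep '[[40,0.04,0.05,0.2,0],[40,0,0,0.3,0],[40,0,0,0.3,0],[40,0,0,0.3,0],[40,0,0,0.2,0],[40,0,0,0.15,0],[40,0,0,0.1,0],[40,0,0,0,0]]'; python3 -c "
from h import *
plan(612,42.5,26.5,-1.9)
d,p=cloud('scene');cv2.imwrite('pics/s3.png',cv2.resize(d['color'][200:340,200:400],None,fx=3,fy=3))"
```

```text
t: 16.77
tcp_pos: [0.6116, 0.0434, 0.0399]
ee_rot: [[0.035, 0.999, -0.002], [0.999, -0.035, -0.0], [-0.0, -0.002, -1.0]]
ft_force: [0.2, 0.0, -2.7]
grip_width: 0.702
grip_force: 30.0
t 16.77 tcp [611.6  43.4  39.9] yh -2.0 grip 61.8 30.0 F [ 0.2  0.  -2.7]
 turn -0.02 shift [-0.02  0.01  0.33]
```

View pics/s3.png

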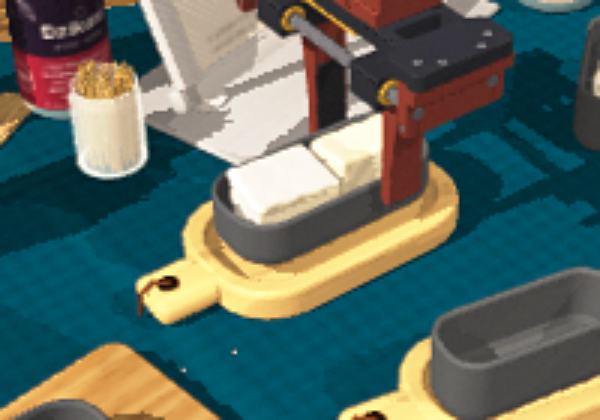

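The dish hovers level and centred over the well (crop, about (320,195)). I lower and release it.

```bash
python3 -m creep '[[40,0,0,0.1,0],[40,0,0,0.1,0],[40,0,0,0.07,0],[40,0,0,0.05,0],[40,0,0,0.02,0],[40,0,0,0,0],[40,0,0,0,0],[40,0,0,0,0]]';  python3 -m creep '[[87,0,0,0,0],[87,0,0,0,0],[87,0,0,0,0],[87,0,0,0,0],[87,0,0,-0.3,0],[87,0,0,-0.5,0],[87,0,0,-0.7,0],[87,0,0,-0.9,0]]'
python3 - <<'E'
from h import *
for c in("top","scene"):
    d,p=cloud(c);q=p.reshape(-1,3);q=q[np.isfinite(q).all(1)]
    for cx,cy,lo,hi in((.613,.073,.034,.0415),(.525,.328,.04,.05)):
        s=q[(np.hypot(q[:,0]-cx,q[:,1]-cy)<.09)&(q[:,2]>lo)&(q[:,2]<hi)]
        print(len(s),*rect(s))
plan(525,328,120,0)
E
```

```text
t: 17.48
tcp_pos: [0.6123, 0.0435, 0.0276]
ee_rot: [[0.035, 0.999, 0.0], [0.999, -0.035, 0.0], [0.0, 0.0, -1.0]]
ft_force: [0.3, 0.5, -2.9]
grip_width: 0.7
grip_force: 30.0
t: 18.15
tcp_pos: [0.6108, 0.0434, 0.1236]
ee_rot: [[0.035, 0.999, -0.003], [0.999, -0.035, -0.0], [-0.0, -0.003, -1.0]]
ft_force: [0.5, 0.3, -0.1]
grip_width: 0.99
grip_force: 0.0
122 [606.4 117.4] [42. 70.] 33.3
376 [525.5 329.8] [ 61.7 131.8] 89.6
661 [611.8  72.5] [ 64.8 132.5] 88.6
946 [523.2 328.6] [ 63.7 132.4] 88.6
t 18.25 tcp [615.7  44.4 130.3] yh -2.0 grip 87.3 0.0 F [ 1.1 -0.1  0.7]
 turn -0.33 shift [ 7.09 -2.27  0.26]
```

```bash
python3 -m creep '[[87,0.3,-0.1,0,-0.2],[87,0.6,-0.2,0,0],[87,0.7,-0.22,0,0],[87,0.7,-0.22,0,0],[87,0.7,-0.22,0,0],[87,0.7,-0.22,0,0],[87,0.7,-0.22,0,0],[87,0.7,-0.22,0,0]]' >/dev/null; python3 -m creep '[[87,0.7,-0.22,0,0],[87,0.6,-0.2,0,0],[87,0.5,-0.18,0,0],[87,0.2,-0.05,0,0],[87,0,0,0,0],[87,0,0,0,0],[87,0,0,0,0],[87,0,0,0,0]]'>/dev/null; python3 -c "
from h import *
plan(524.5,329.3,33,-0.8)"
```

```text
t 19.58 tcp [526.5 326.8 123.2] yh -0.9 grip 87.2 0.0 F [ 0.8  0.  -0.4]
 turn -0.02 shift [ 0.06 -0.05  2.25]
```

```bash
python3 -m creep '[[87,0.06,-0.05,0.3,0],[87,0,0,0.4,0],[87,0,0,0.5,0],[87,0,0,0.4,0],[87,0,0,0.3,0],[87,0,0,0.2,0],[87,0,0,0.1,0],[87,0,0,0.05,0]]'; python3 -m creep '[[87,0,0,0,0],[40,0,0,0,0],[40,0,0,0,0],[40,0,0,0,0],[40,0,0,0,0],[40,0,0,0,0],[40,0,0,0,0],[40,0,0,0,0]]'; python3 -c "
from h import *
plan(435,-157,33,-12)
d,p=cloud('top');q=p.reshape(-1,3);q=q[np.isfinite(q).all(1)]
s=q[(np.hypot(q[:,0]-.435,q[:,1]+.157)<.1)&(q[:,2]>.007)&(q[:,2]<.02)];print(rect(s),len(s))
s=q[(np.hypot(q[:,0]-.435,q[:,1]+.157)<.075)&(q[:,2]>.0)&(q[:,2]<.006)];print(rect(s),len(s),np.median(s,0))
d,p=cloud('scene');q=p.reshape(-1,3);q=q[np.isfinite(q).all(1)]
s=q[(np.hypot(q[:,0]-.435,q[:,1]+.157)<.1)&(q[:,2]>.009)&(q[:,2]<.02)];print(rect(s),len(s))
"
```

```text
t: 20.25
tcp_pos: [0.5236, 0.331, 0.0328]
ee_rot: [[0.014, 1.0, -0.001], [1.0, -0.014, -0.0], [-0.0, -0.001, -1.0]]
ft_force: [0.2, -0.4, -0.6]
grip_width: 0.991
grip_force: 0.0
t: 20.92
tcp_pos: [0.5242, 0.3314, 0.034]
ee_rot: [[0.014, 1.0, 0.001], [1.0, -0.014, 0.0], [0.0, 0.001, -1.0]]
ft_force: [0.2, -0.7, 4.7]
grip_width: 0.696
grip_force: 30.0
t 20.92 tcp [524.2 331.4  34. ] yh -0.8 grip 61.3 30.0 F [ 0.2 -0.7  4.7]
 turn 1.86 shift [-12.41   0.36   0.02]
(array([ 435.3, -156.2]), array([ 84.3, 188.1]), np.float32(78.4)) 775
(array([ 435.2, -156.9]), array([143.6, 147. ]), np.float32(179.9)) 2730 [ 0.43435912 -0.15615108  0.00264555]
(array([ 434.8, -156.4]), array([ 86.2, 188. ]), np.float32(79.9)) 842
```

```bash
python3 -m creep '[[40,0,0,-0.1,0],[40,0,0,-0.3,0],[40,0,0,-0.4,0],[40,0,0,-0.5,0],[40,0,0,-0.5,0.4],[40,0,0,-0.2,0.6],[40,0,0,0,0.5],[40,0,0,0,0.3]]' >/dev/null; python3 -m creep '[[40,-0.3,0,0,0],[40,-0.6,0,0,0],[40,-0.7,0,0,0],[40,-0.7,0,0,0],[40,-0.7,0,0,0],[40,-0.7,0,0,0],[40,-0.7,0,0,0],[40,-0.7,0,0,0]]' >/dev/null; python3 -m creep '[[40,-0.7,0,0,0],[40,-0.7,0,0,0],[40,-0.7,0,0,0],[40,-0.7,0,0,0],[40,-0.7,0,0,0],[40,-0.7,0,0,0],[40,-0.7,0,0,0],[40,-0.7,0,0,0]]' >/dev/null;  python3 -m creep '[[40,-0.7,0,0,0],[40,-0.5,0,0,0],[40,-0.3,0,0,0],[40,-0.1,0,0,0],[40,0,0,0,0],[40,0,0,0,0],[40,0,0,0,0],[40,0,0,0,0]]' >/dev/null; python3 -c "
from h import *
plan(435,-154.5,21,-11.6)"
```

```text
t 23.68 tcp [ 424.8 -149.6  113.5] yh -11.5 grip 61.7 30.0 F [ 0.8  0.1 -2.3]
 turn 0.02 shift [-0.07  0.27  2.31]
```

```bash
python3 -m creep '[[40,-0.07,0.27,0.2,0],[40,0,0,0.4,0],[40,0,0,0.4,0],[40,0,0,0.4,0],[40,0,0,0.3,0],[40,0,0,0.2,0],[40,0,0,0.1,0],[40,0,0,0,0]]'; python3 -c "
from h import *
plan(435,-154.5,21,-11.6)
d,p=cloud('scene');cv2.imwrite('pics/s4.png',cv2.resize(d['color'][180:330,370:570],None,fx=3,fy=3))"
```

```text
t: 24.35
tcp_pos: [0.4344, -0.155, 0.0328]
ee_rot: [[0.2, 0.98, -0.001], [0.98, -0.2, 0.001], [0.0, -0.001, -1.0]]
ft_force: [-0.2, 0.1, -2.4]
grip_width: 0.704
grip_force: 30.0
t 24.35 tcp [ 434.4 -155.    32.8] yh -11.6 grip 61.9 30.0 F [-0.2  0.1 -2.4]
 turn 0.01 shift [0.02 0.01 0.3 ]
```

View pics/s4.png

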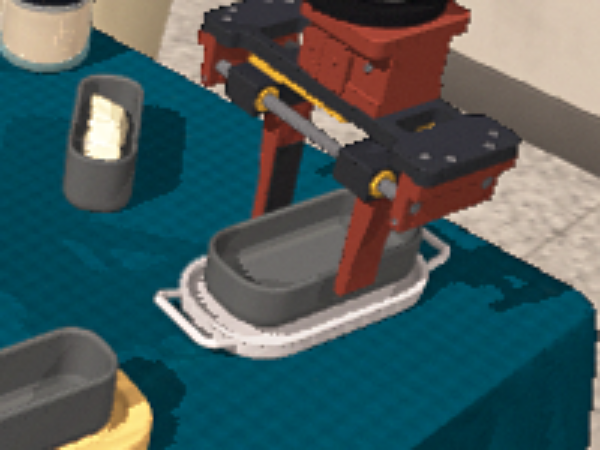

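The empty is level and centred above the tray (crop, about (310,265)). I lower it and let go.

```bash
python3 -m creep '[[40,0,0,0.1,0],[40,0,0,0.1,0],[40,0,0,0.06,0],[40,0,0,0.04,0],[40,0,0,0,0],[40,0,0,0,0],[40,0,0,0,0],[40,0,0,0,0]]';  python3 -m creep '[[87,0,0,0,0],[87,0,0,0,0],[87,0,0,0,0],[87,0,0,0,0],[87,0,0,-0.3,0],[87,0,0,-0.5,0],[87,0,0,-0.7,0],[87,0,0,-0.9,0]]'>/dev/null; python3 -c "
from h import *
plan(449,63.8,150,-11.5)"
```

```text
t: 25.07
tcp_pos: [0.4348, -0.1557, 0.0216]
ee_rot: [[0.201, 0.98, 0.0], [0.98, -0.201, -0.0], [-0.0, 0.0, -1.0]]
ft_force: [-0.1, -0.1, -2.7]
grip_width: 0.705
grip_force: 30.0
t 25.73 tcp [ 433.3 -155.1  117.1] yh -11.6 grip 87.6 0.0 F [ 0.  -0.5 -0.5]
 turn -0.02 shift [ 5.44 -0.71 -0.82]
```

```bash
python3 -m creep '[[87,0.3,-0.04,-0.2,0],[87,0.6,-0.08,0,0],[87,0.7,-0.09,0,0],[87,0.8,-0.1,0,0],[87,0.8,-0.1,0,0],[87,0.8,-0.1,0,0],[87,0.7,-0.1,0,0],[87,0.5,-0.1,0,0]]'>/dev/null;  python3 -m creep '[[87,0.24,0,0,0],[87,0,0,0,0],[87,0,0,0,0],[87,0,0,0,0],[87,0,0,0,0],[87,0,0,0,0],[87,0,0,0,0],[87,0,0,0,0]]'>/dev/null
python3 - <<'E'
from h import *
plan(449,63.8,38.5,-11.5)
d,p=cloud('scene');q=p.reshape(-1,3);q=q[np.isfinite(q).all(1)]
for n,cx,cy,lo,hi in(("es",.449,.064,.045,.056),("el",.435,-.157,.027,.037),("fs",.6,-.156,.036,.046)):
    s=q[(np.hypot(q[:,0]-cx,q[:,1]-cy)<.08)&(q[:,2]>lo)&(q[:,2]<hi)];print(n,*rect(s),len(s))
d,p=cloud('top');q=p.reshape(-1,3);q=q[np.isfinite(q).all(1)]
for n,cx,cy,lo,hi in(("el",.435,-.157,.027,.037),("fs",.6,-.156,.036,.046)):
    s=q[(np.hypot(q[:,0]-cx,q[:,1]-cy)<.08)&(q[:,2]>lo)&(q[:,2]<hi)];print(n,*rect(s),len(s))
E
```

```text
t 27.07 tcp [450.7  62.6 125.4] yh -11.7 grip 87.3 0.0 F [0.2 0.3 0.4]
 turn -0.03 shift [ 0.02 -0.05  2.17]
es [448.   63.5] [ 46.2 106. ] 78.6 587
el [ 432.  -157.3] [ 64.8 133.4] 77.4 522
fs [ 602.7 -127.6] [0.  3.7] 134.7 2
el [ 434.  -156.4] [ 61.6 131.7] 78.4 358
fs [ 599.8 -156.3] [ 44.1 105.7] 129.2 267
```

```bash
python3 -m creep '[[87,0.02,-0.05,0.3,0],[87,0,0,0.4,0],[87,0,0,0.5,0],[87,0,0,0.4,0],[87,0,0,0.3,0],[87,0,0,0.15,0],[87,0,0,0.1,0],[87,0,0,0,0]]'; python3 -m creep '[[87,0,0,0,0],[30,0,0,0,0],[30,0,0,0,0],[30,0,0,0,0],[30,0,0,0,0],[30,0,0,0,0],[30,0,0,0,0],[30,0,0,0,0]]'; python3 -m creep '[[30,0,0,-0.1,0],[30,0,0,-0.3,0],[30,0,0,-0.4,0],[30,0,0,-0.5,0],[30,0,0,-0.4,0],[30,0,0,-0.2,0],[30,0,0,0,0],[30,0,0,0,0]]' >/dev/null; python3 -c "
from h import *
plan(434.2,-156.4,37.5,-11.6)"
```

```text
t: 27.83
tcp_pos: [0.4486, 0.0644, 0.039]
ee_rot: [[0.201, 0.98, -0.001], [0.98, -0.201, -0.0], [-0.0, -0.001, -1.0]]
ft_force: [-0.4, 0.1, -0.2]
grip_width: 0.987
grip_force: 0.0
t: 28.5
tcp_pos: [0.449, 0.0644, 0.0395]
ee_rot: [[0.201, 0.98, 0.0], [0.98, -0.201, 0.0], [0.0, 0.0, -1.0]]
ft_force: [-0.8, -0.6, -0.8]
grip_width: 0.496
grip_force: 7.8
t 29.17 tcp [448.8  64.2 115.3] yh -11.6 grip 44.0 30.0 F [ 1.  -0.1 -1.5]
 turn -0.0 shift [-5.48  0.75  1.95]
```

```bash
python3 -m creep '[[30,-0.2,0.03,0,0],[30,-0.5,0.07,0,0],[30,-0.6,0.08,0,0],[30,-0.7,0.1,0,0],[30,-0.7,0.1,0,0],[30,-0.7,0.1,0,0],[30,-0.7,0.1,0,0],[30,-0.7,0.1,0,0]]'>/dev/null;  python3 -m creep '[[30,-0.4,0.05,0,0],[30,-0.2,0.02,0,0],[30,-0.08,0,0,0],[30,0,0,0,0],[30,0,0,0,0],[30,0,0,0,0],[30,0,0,0,0],[30,0,0,0,0]]'>/dev/null
python3 - <<'E'
from h import *
d,p=cloud('scene');q=p.reshape(-1,3);q=q[np.isfinite(q).all(1)]
o=get_obs();x,y,z=o["tcp_pos"]
s=q[(np.hypot(q[:,0]-x,q[:,1]-y)<.08)&(q[:,2]>z+.003)&(q[:,2]<z+.018)];print(rect(s),len(s))
plan(434.2,-156.4,38.5,-11.6)
cv2.imwrite('pics/s5.png',cv2.resize(d['color'][160:310,370:570],None,fx=3,fy=3))
E
```

```text
(array([ 430.6, -155.8]), array([ 60.4, 108.3]), np.float32(68.5)) 644
t 30.55 tcp [ 434.3 -155.7  115.5] yh -11.5 grip 43.8 30.0 F [-0.4  0.1 -2.4]
 turn 0.01 shift [-0.02  0.    1.93]
```

View pics/s5.png

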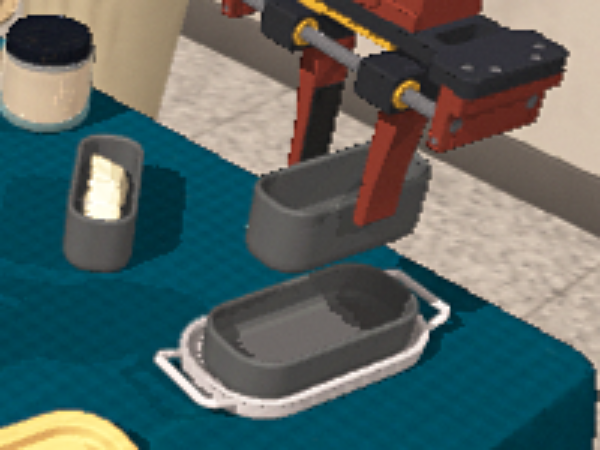

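The small empty is held level above the large empty in the tray (crop, (340,210) over (310,330)). I lower it in two stages and check the force in between.

```bash
python3 -m creep '[[30,-0.02,0,0.2,0],[30,0,0,0.3,0],[30,0,0,0.3,0],[30,0,0,0.2,0],[30,0,0,0.15,0],[30,0,0,0.15,0],[30,0,0,0.15,0],[30,0,0,0.1,0]]'; python3 -m creep '[[30,0,0,0.1,0],[30,0,0,0.1,0],[30,0,0,0.06,0],[30,0,0,0.05,0],[30,0,0,0.04,0],[30,0,0,0,0],[30,0,0,0,0],[30,0,0,0,0]]'
```

```text
t: 31.22
tcp_pos: [0.4339, -0.1571, 0.0529]
ee_rot: [[0.201, 0.98, -0.0], [0.98, -0.201, 0.0], [0.0, -0.0, -1.0]]
ft_force: [0.3, -1.0, -2.5]
grip_width: 0.499
grip_force: 30.0
t: 31.88
tcp_pos: [0.4341, -0.1571, 0.0396]
ee_rot: [[0.201, 0.98, 0.0], [0.98, -0.201, -0.0], [-0.0, 0.0, -1.0]]
ft_force: [0.6, -0.1, -2.3]
grip_width: 0.497
grip_force: 30.0
```

```bash
python3 -m creep '[[30,0,0,0.02,0],[30,0,0,0,0],[87,0,0,0,0],[87,0,0,0,0],[87,0,0,0,0],[87,0,0,0,0],[87,0,0,-0.2,0],[87,0,0,-0.4,0]]'; python3 -m creep '[[87,0,0,-0.6,0],[87,0,0,-0.8,0],[87,0,0,-0.4,-0.8],[87,0,0,0,-0.9],[87,0,0,0,-0.9],[87,0,0,0,-0.9],[87,0,0,0,-0.9],[87,0,0,0,-0.9]]'>/dev/null; python3 -m creep '[[87,0,0,0,-0.9],[87,0,0,0,-0.9],[87,0,0,0,-0.9],[87,0,0,0,-0.4],[87,0,0,0,0],[87,0,0,0,0],[87,0,0,0,0],[87,0,0,0,0]]'>/dev/null;python3 -c "
from h import *
plan(600,-156.4,130,39.3)"
```

```text
t: 32.55
tcp_pos: [0.4328, -0.1567, 0.062]
ee_rot: [[0.201, 0.98, -0.003], [0.98, -0.201, 0.001], [0.0, -0.003, -1.0]]
ft_force: [0.1, -0.7, 0.5]
grip_width: 0.915
grip_force: 0.0
t 33.88 tcp [ 433.9 -157.1  134.8] yh 38.7 grip 87.2 0.0 F [-0.5  0.2 -0.6]
 turn -0.1 shift [-2.62  3.22  0.12]
```

```bash
python3 -m creep '[[87,-0.3,0.37,0,-0.1],[87,-0.4,0.5,0,0],[87,-0.5,0.6,0,0],[87,-0.5,0.6,0,0],[87,-0.4,0.5,0,0],[87,-0.3,0.4,0,0],[87,-0.2,0.25,0,0],[87,0,0,0,0]]'>/dev/null; python3 -m creep '[[87,0,0,0,0],[87,0,0,0,0],[87,0,0,0,0],[87,0,0,0,0],[87,0,0,0,0],[87,0,0,0,0],[87,0,0,0,0],[87,0,0,0,0]]'>/dev/null
python3 - <<'E'
from h import *
plan(600,-156.4,22,39.3)
for c in("top","scene"):
    d,p=cloud(c);q=p.reshape(-1,3);q=q[np.isfinite(q).all(1)]
    for n,cx,cy,lo,hi in(("el",.434,-.157,.027,.037),("es",.434,-.157,.045,.056)):
        s=q[(np.hypot(q[:,0]-cx,q[:,1]-cy)<.08)&(q[:,2]>lo)&(q[:,2]<hi)]
        if len(s)>3:print(c,n,*rect(s),len(s),np.percentile(s[:,2],90))
E
```

```text
t 35.22 tcp [ 599.4 -156.   134.7] yh 39.4 grip 87.3 0.0 F [ 0.7  0.7 -0.6]
 turn 0.01 shift [-0.02  0.01  2.82]
top el [ 433.9 -156.9] [ 61.7 132. ] 78.4 407 0.034492070195638186
top es [ 433.7 -157.1] [ 43.6 105.6] 78.4 284 0.05213003429356433
scene el [ 431.9 -156.4] [ 62.3 133.6] 78.9 761 0.035323765324614786
scene es [ 432.2 -157.6] [ 46.9 107.4] 78.5 413 0.05068541711219541
```

The stack is nested: its rims are 18 mm apart and concentric. Now the fresh small dish.

```bash
python3 -m creep '[[87,-0.02,0,0.4,0],[87,0,0,0.5,0],[87,0,0,0.5,0],[87,0,0,0.5,0],[87,0,0,0.4,0],[87,0,0,0.3,0],[87,0,0,0.2,0],[87,0,0,0.02,0]]'; python3 -m creep '[[30,0,0,0,0],[30,0,0,0,0],[30,0,0,0,0],[30,0,0,0,0],[30,0,0,0,0],[30,0,0,0,0],[30,0,0,0,0],[30,0,0,0,0]]'; python3 -m creep '[[30,0,0,0,0],[30,0,0,-0.1,0],[30,0,0,-0.3,0],[30,0,0,-0.4,0],[30,0,0,-0.5,0],[30,0,0,-0.5,0],[30,0,0,-0.3,0],[30,0,0,-0.1,0]]'; python3 -c "
from h import *
plan(448.5,63.7,130,-12.5)"
```

```text
t: 35.98
tcp_pos: [0.5992, -0.1564, 0.0204]
ee_rot: [[-0.635, 0.773, -0.002], [0.773, 0.635, 0.001], [0.002, -0.001, -1.0]]
ft_force: [-0.4, 0.2, -0.2]
grip_width: 0.996
grip_force: 0.0
t: 36.65
tcp_pos: [0.6001, -0.1567, 0.0221]
ee_rot: [[-0.635, 0.773, 0.0], [0.773, 0.635, -0.0], [-0.0, 0.0, -1.0]]
ft_force: [-0.2, -0.3, 2.3]
grip_width: 0.5
grip_force: 30.0
t: 37.32
tcp_pos: [0.6012, -0.1567, 0.1126]
ee_rot: [[-0.635, 0.773, 0.003], [0.773, 0.635, -0.001], [-0.003, 0.002, -1.0]]
ft_force: [1.1, -0.0, -3.2]
grip_width: 0.501
grip_force: 30.0
t 37.32 tcp [ 601.2 -156.7  112.6] yh 39.4 grip 44.1 30.0 F [ 1.1 -0.  -3.2]
 turn 8.65 shift [ 4.55 -4.92 -0.43]
```

```bash
python3 -m creep '[[30,0,0,0,0.4],[30,0,0,0,0.7],[30,0,0,0,0.8],[30,0,0,0,0.8],[30,0,0,0,0.8],[30,0,0,0,0.8],[30,0,0,0,0.8],[30,0,0,0,0.8]]'>/dev/null; python3 -m creep '[[30,0,0,0,0.8],[30,0,0,0,0.8],[30,0,0,0,0.7],[30,0,0,0,0.4],[30,0,0,0,0],[30,0,0,0,0],[30,0,0,0,0],[30,0,0,0,0]]'>/dev/null
python3 - <<'E'
from h import *
for c in("top","scene"):
    d,p=cloud(c);q=p.reshape(-1,3);q=q[np.isfinite(q).all(1)]
    s=q[(np.hypot(q[:,0]-.448,q[:,1]-.063)<.13)&(q[:,2]>.0155)&(q[:,2]<.024)];print(c,*rect(s),len(s))
    s=s[s[:,1]<.12];print(*rect(s))
    a=np.radians(77.5);r=q[:,:2]-[.448,.0635];l=r@[np.cos(a),np.sin(a)];w=r@[-np.sin(a),np.cos(a)]
    s=q[(abs(l)<.065)&(abs(w)<.034)&(q[:,2]>.008)&(q[:,2]<.0125)];print('well',*rect(s),len(s))
plan(448.5,63.7,38,-12.5)
E
```

```text
top [488.9  42.2] [169.2 235.6] 77.9 1492
[487.7  26.6] [174.2 185.6] 89.2
well [447.6  62.5] [ 56.  117.9] 77.3 1188
scene [487.9  44.1] [170.9 235.2] 79.4 2047
[486.7  26.7] [176.3 186.3] 89.8
well [450.9  65.4] [ 58.9 128.6] 84.0 1510
t 38.75 tcp [ 599.9 -156.6  109.7] yh -12.2 grip 43.9 30.0 F [-0.7  1.  -2.9]
 turn 0.05 shift [ 4.56 -4.89  1.79]
```

```bash
python3 -m creep '[[30,0.2,-0.2,0,0.07],[30,0.3,-0.3,0,0],[30,0.4,-0.43,0,0],[30,0.45,-0.48,0,0],[30,0.45,-0.5,0,0],[30,0.45,-0.5,0,0],[30,0.45,-0.5,0,0],[30,0.45,-0.5,0,0]]'>/dev/null; python3 -m creep '[[30,0.45,-0.48,0,0],[30,0.4,-0.43,0,0],[30,0.3,-0.3,0,0],[30,0.2,-0.2,0,0],[30,0.05,-0.05,0,0],[30,0,0,0,0],[30,0,0,0,0],[30,0,0,0,0]]'>/dev/null
python3 - <<'E'
from h import *
plan(447.8,63,33,-12.6)
E
```

```text
t 40.08 tcp [450.2  62.6 109.8] yh -12.7 grip 44.1 30.0 F [ 0.7  0.2 -1.8]
 turn -0.02 shift [-0.   -0.06  1.92]
```

```bash
python3 -m creep '[[30,0,-0.06,0.2,0],[30,0,0,0.3,0],[30,0,0,0.3,0],[30,0,0,0.3,0],[30,0,0,0.2,0],[30,0,0,0.15,0],[30,0,0,0.1,0],[30,0,0,0,0]]'; python3 -c "
from h import *
plan(447.8,63,32.5,-12.6)
d,p=cloud('scene');cv2.imwrite('pics/s6.png',cv2.resize(d['color'][240:390,270:470],None,fx=3,fy=3))"
```

```text
t: 40.75
tcp_pos: [0.447, 0.0639, 0.0471]
ee_rot: [[0.219, 0.976, -0.001], [0.976, -0.219, -0.0], [-0.0, -0.001, -1.0]]
ft_force: [-0.2, -0.2, -2.5]
grip_width: 0.498
grip_force: 30.0
t 40.75 tcp [447.   63.9  47.1] yh -12.6 grip 43.8 30.0 F [-0.2 -0.2 -2.5]
 turn -0.01 shift [-0.02  0.03  0.36]
```

View pics/s6.png

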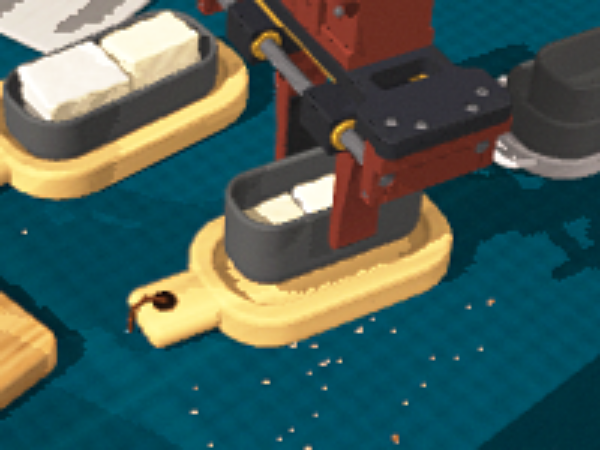

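The fresh small dish is level and centred over the well (crop, (320,215)). The fresh large dish sits in its board at (120,90) and the stack is at (570,90). I lower, release and retreat.

```bash
python3 -m creep '[[30,0,0.02,0.1,0],[30,0,0,0.1,0],[30,0,0,0.07,0],[30,0,0,0.05,0],[30,0,0,0.04,0],[30,0,0,0,0],[30,0,0,0,0],[30,0,0,0,0]]';  python3 -m creep '[[87,0,0,0,0],[87,0,0,0,0],[87,0,0,0,0],[87,0,0,0,0],[87,0,0,-0.2,0],[87,0,0,-0.4,0],[87,0,0,-0.7,0],[87,0,0,-0.9,0]]' >/dev/null; python3 -m creep '[[87,0,0,-0.9,0],[87,0,0,-0.9,0],[87,0.6,-0.1,-0.5,0],[87,0.9,0,0,0],[87,0.9,0,0,0],[87,0.9,0,0,0],[87,0.9,0,0,0],[87,0.6,0,0,0]]' >/dev/null; python3 -m creep '[[87,0,0,0,0],[87,0,0,0,0],[87,0,0,0,0],[87,0,0,0,0],[87,0,0,0,0],[87,0,0,0,0],[87,0,0,0,0],[87,0,0,0,0]]'
python3 - <<'E'
from h import *
for c in("top","scene"):
    d,p=cloud(c);q=p.reshape(-1,3);q=q[np.isfinite(q).all(1)];cv2.imwrite(f'pics/end_{c}.png',d['color'])
    for n,cx,cy,lo,hi in(("fl 613,73,88",.613,.073,.034,.041),("fs 447.8,62.8,77.3",.448,.063,.046,.056),("el 435,-156.3,78.4",.434,-.157,.027,.037),("es",.434,-.157,.045,.056),("spread",.731,-.23,.05,.08),("pick",.76,.14,.03,.08)):
        s=q[(np.hypot(q[:,0]-cx,q[:,1]-cy)<.08)&(q[:,2]>lo)&(q[:,2]<hi)]
        if len(s)>3:print(c,n,*rect(s),len(s),round(np.percentile(s[:,2],90),4))
E
```

```text
t: 41.47
tcp_pos: [0.4481, 0.0639, 0.0335]
ee_rot: [[0.219, 0.976, 0.0], [0.976, -0.219, -0.0], [0.0, 0.0, -1.0]]
ft_force: [-0.1, 0.4, -3.1]
grip_width: 0.497
grip_force: 30.0
t: 43.47
tcp_pos: [0.4862, 0.2517, 0.2136]
ee_rot: [[0.219, 0.976, 0.0], [0.976, -0.219, -0.0], [-0.0, 0.0, -1.0]]
ft_force: [0.4, -0.9, -0.0]
grip_width: 0.996
grip_force: 0.0
top fl 613,73,88 [613.4  73.8] [ 62.1 130.3] 87.7 358 0.0404
top fs 447.8,62.8,77.3 [447.9  64.3] [ 44.1 105.9] 77.0 280 0.0532
top el 435,-156.3,78.4 [ 434.  -156.5] [ 61.7 131.5] 78.4 402 0.0347
top es [ 433.7 -156.9] [ 43.6 105.4] 78.4 286 0.0523
top spread [ 749.6 -217.5] [ 63.3 112.1] 35.0 1018 0.0689
top pick [732.8 120.9] [41.4 94. ] 46.5 282 0.0773
scene fl 613,73,88 [611.3  73.3] [ 64.2 131.6] 87.9 651 0.04
scene fs 447.8,62.8,77.3 [446.4  63.6] [ 46.  105.7] 75.4 542 0.0519
scene el 435,-156.3,78.4 [ 427. -155.] [ 62.4 131.4] 70.1 770 0.0353
scene es [ 432.2 -156.8] [ 45.  105.4] 77.3 416 0.0509
scene spread [ 748.2 -217.3] [ 64.5 113. ] 34.5 637 0.0709
scene pick [786.  141.2] [ 30.7 107.6] 6.0 524 0.0728
```

View pics/end_scene.png

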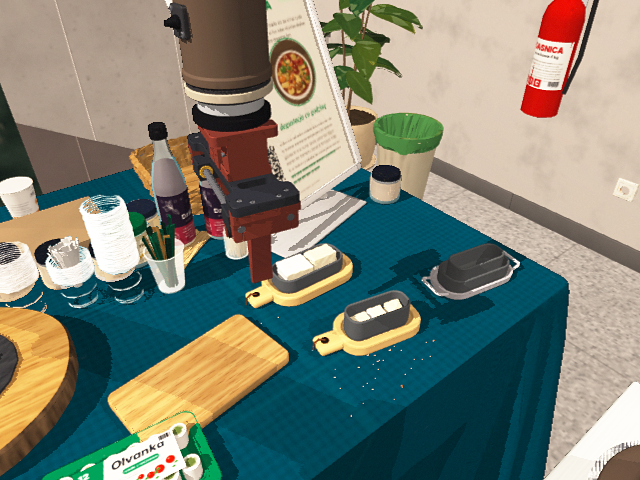

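The fresh dishes sit in their boards at (308,265) and (375,315). The stack is in the tray at (475,265), the jars stand where they were, and the gripper is clear. All positions are within 2 mm of target.

```bash
python3 -c "
from station import *
print(sign_off())"
```

```text
the job is handed in; nothing more can be done
None
```

The job is handed in: both fresh dishes sit in their boards, the empties are nested in the steel tray (all within about 2 mm of centre in the last pictures), the jars were not touched, and it took about 44 s of the 115 s; the hand-in returned no verdict.

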